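Reassemble the twist-lock lint filter

TASK

Put the rinsed lint filter back together: lock the longer of the two mesh stages onto the leaning filter base on the bracket, then lock the blue cap onto that stage. Each is set in square with its lugs in the two entry gaps until its shoulder sits on the collar, then turned clockwise about a quarter turn to the stop, so that all the orange ribs line up. Leave the short stage (it belongs to the other machine) and everything else on the counter where it stands.

Things in the scene. Friction and masses are not known exactly. Their poses are not given: they have to be found in the camera images.
- filter_base: Fixed grey filter base on a steel bracket (foot 150 x 104 mm), its round collar leaning 30 deg from vertical towards the robot, 59 mm across flats outside. Origin: centre of its mouth, level with the collar's top, 108 mm above the counter. z: out of the mouth along the leaning axis; x: up the slope, away from the robot, where the lugs of a locked stage lie, either way round (orange bars on the collar's side).
- base_seat (a point): Centre of the mouth of the filter base (same point as its origin), where the stage's shoulder comes to rest. Lip: 41 mm inside diameter, 6 mm thick, two entry gaps; under it a groove 53 mm in diameter, 10 mm deep. A seated part has about 2 mm play lengthwise, 1.5 mm sideways, no spring; it turns 75 deg clockwise (seen from above, into the mouth) from the gaps to a stop, not the other way.
- base_gap (a point): Middle of one of the two opposite entry gaps of the filter base, 23 mm from its axis, 75 deg counter-clockwise of its x axis (looking into the mouth); orange rim mark and groove floor. A gap passes a 12 mm wide lug with about 3 mm to spare on each side.
- long_stage: Upright mesh stage, the taller of two: wire cage, white ends, 104 mm tall, 59 mm across, 0.17 kg. Origin: centre of underside; z up. Spigot 38 mm in diameter, 14 mm long, foot chamfered 3 mm, with two lugs (12 wide, 6 tall, at its bottom, lower edges bevelled 3 mm) along its own +-x, out to 24 mm from the axis; orange ribs on the cage above them. Half a turn makes no difference.
- long_stage_shoulder (a point): Centre of the long stage's shoulder (57 mm in diameter), 14 mm above its underside: it comes to rest on the collar of the filter base.
- long_stage_seat (a point): Centre of the mouth at the top of the long stage, 104 mm above its underside, where the cap's shoulder comes to rest. Collar with 12 flat facets, 59 mm across flats, 22 mm tall, one facet square to each of its own +-x and +-y (grip across the +-y facets). Bayonet mouth just as in the filter base; a locked cap's lugs lie along the stage's x axis.
- long_stage_gap (a point): Middle of one of the two opposite entry gaps in the long stage's collar, 23 mm from its axis, 75 deg counter-clockwise of its own x axis seen from above; marked orange.
- short_stage: Look-alike mesh stage, the same as the long one but only 74 mm tall, 0.13 kg; it stays where it is. Origin: centre of its underside.
- cap: Loose upright blue cap, 60 mm tall, 59 mm in diameter, 0.09 kg. Origin: centre of underside; z up. Spigot and two lugs along its own +-x exactly as on the stages; disc from 14 to 26 mm; on top a grip wing along its own x axis, 54 mm long, 14 mm thick (along y), from 26 to 60 mm, orange strip on its top edge. Half a turn makes no difference.
- cap_shoulder (a point): Centre of the cap's shoulder, 14 mm above its underside: it comes to rest on the long stage's collar.
- brush: Grey scrubbing brush, 85 x 30 x 55 mm, a bystander. Origin: centre of its underside.
- soap: Yellow bar of soap, 78 x 55 x 20 mm, a bystander. Origin: centre of its underside.
- dosing_cup: Blue open dosing cup, 59 mm in diameter, 52 mm tall, a bystander. Origin: centre of its underside.

How it is judged:
On the way:
1. the long mesh stage is locked on the filter base: shoulder down on the collar and turned to the stop (distance between long_stage_shoulder and base_seat below 0.005 m and angle between the z axis of long_stage and the z axis of filter_base, either way round below 0.08 rad and angle between the x axis of long_stage and the x axis of filter_base, either way round below 0.2 rad), for 0.2 s.
At the end, for the whole second after the job is handed in: The long stage is locked on the filter base and the cap on the long stage: each shoulder within 5 mm of its seat, axes within 0.08 rad of each other, turned to within 0.2 rad of the locked place (x axes in line, either way round); stage and cap at rest (all of step 1 and distance between cap_shoulder and long_stage_seat below 0.005 m and angle between the z axis of cap and the z axis of long_stage, either way round below 0.08 rad and angle between the x axis of cap and the x axis of long_stage, either way round below 0.2 rad and linear speed of each of long_stage, cap below 0.02 m/s); the robot touches nothing.
It fails at once if the short stage is moved by more than 30 mm (distance of short_stage from where it was at the start of the episode above 0.03 m).
It fails at once if another bystander on the counter is moved by more than 30 mm (distance of any of brush, soap, dosing_cup from where it was at the start of the episode above 0.03 m).
It also fails if it takes over 64 s, if anything falls off the work surface, if the arm or the gripper's body presses on something with over 40 N, if the wrist force passes 120 N, or if a joint passes its speed limit or range.

ROBOT

A 6-joint arm with a two-finger parallel gripper is mounted at the origin on a cart in front of the work surface, level with it; the furniture and walls round the work are solid. World frame = base frame: x ahead of the robot, y to its left, z up, the work surface at z = 0. Lengths are in m, angles in rad, forces in N, time in s.
With the tool pointing down it reaches from about 0.25 to 0.775 m from the base axis. Payload 8.9 kg.
Tool frame: the origin (TCP) lies on the mounting face of the last link; the fingertips stand 173 mm ahead of it and the grasp point (between the pads) lies 155 mm ahead of it (manip.grasp_offset is the distance from the TCP to the grasp point, in m); z points along the fingers, y is the line along which they close (so a half turn about z gives the same grasp; the last joint's range is limited). The gripper opens to 85 mm and grips with 20 to 120 N. Pads are 22 mm wide; open, the fingers measure 114 mm over their backs; the gripper's body (76 mm by 85 mm) begins 54 mm behind the grasp point. The pads swing forward as they close: fully open they stand 13 mm farther back than shut.
Start: joints at [0.963, 0.291, -0.153, 1.127, 0, 1.431], TCP at [0.237, 0.468, 0.405] pointing down, gripper open.
Joint ranges: [-2.52, 2.52], [-0.91, 1.74], [-1.3, 1.37], [-1.96, 2.02], [-1.52, 1.47], [-3.14, 3.14]. Speed limits (rad/s): [2.22, 2.22, 2.79, 3.14, 3.14, 3.14].

INTERFACE

Orientations are given as a 3x3 rotation matrix whose columns are the frame's x, y, z axes.
In Python, from bench import manip, eyes gives the robot as it stands. The module is installed in compiled form; this text tells all that it offers.
- The arm moves only by the shell command python3 -m pendant 'ROWS' [FORCE]. ROWS is JSON, a list of rows, each a list of 7 numbers: the shift along the world's x, y, z in m, then the turn, a rotation vector about the world's x, y, z in degrees, then the closure, from 0 (fully open) to 1 (shut). In form: [[tx, ty, tz, wx, wy, wz, jaw], ...]. A call has 1 to 10 rows; each row is the pose to reach, as a shift and turn from the pose commanded when the call began; what a row does not reach only later rows make up. A row lasts 1/10 s, in which the tool goes at most 50 mm and 8.59 degrees, less where a joint would pass 70% of its speed; a pose out of reach is approached as far as the arm can. A call with a gripper value outside its range is refused whole. The fingers move at their own pace and stop on an object; FORCE is the grip in N (left out, the last holds). Time passes only in rows, so rows that repeat a pose let the fingers close. It gives the time, the measured TCP pose, the force, the opening and the grip force at its end, in the units of the state.
- manip.state(): the state, without advancing time (a new reading comes with each control period).
- eyes.get_image(name): name is "scene" or "side" or "wrist"; returns a dict with "frame" (480x640x3 uint8, red, green, blue), "fx", "fy", "cx", "cy" (pixels), "k1" (the pictures are not rectified: a ray, as slopes to the right and down, at radius r is drawn at 1 + k1 r^2 times it, then the intrinsics apply), "T" (4x4, takes a point from camera to world coordinates). Camera axes: x right, y down, z forward; pixel columns grow to the right and rows downward; lengths in m; the calibration is good to about 2 mm. A picture is of the moment at which its call begins. There is no depth.
- manip.sign_off(): hands the job in; it is judged then, once.
The state is a dict: "time_s": time; "joint_pos": joint angles; "qd": joint speeds; "effort": joint torques, N m; "position": TCP position; "orientation": TCP orientation; "contact_force": force on the tool from outside, world axes, zero at the start; "ft_torque": the same for the moment, N m; "grip_width": finger opening in m; "grasp_force": force on a finger pad.
Only numpy, scipy, OpenCV 4.12 (cv2) and the standard library are available. Lean on these libraries where they do the work, as an engineer would, in place of code of your own. Each camera call takes 0.05 s, during which the arm holds its last target. There are 200 camera calls.

## Working session

There is one attempt and no reset: what is moved stays moved. The work goes in short steps, Python scripts to look and compute and a shell command to move; the robot and the scene stay as the last step left them, time stands still between calls to the robot, and variables do not carry over. Pictures are saved under pics/ and viewed, at most 10 in all, crops included, and the job is handed in when it is done.

```bash
mkdir -p pics; cat > h.py <<'E'
import numpy as np, cv2
from bench import manip, eyes
def ray(im,u,v):
    x=(u-im['cx'])/im['fx'];y=(v-im['cy'])/im['fy'];X,Y=x,y
    for _ in range(20):
        s=1+im['k1']*(X*X+Y*Y);X,Y=x/s,y/s
    T=np.array(im['T']);return T[:3,3],T[:3,:3]@np.array([X,Y,1])
def onz(im,u,v,z):
    o,d=ray(im,u,v);return o+d*(z-o[2])/d[2]
def proj(im,p):
    T=np.array(im['T']);c=T[:3,:3].T@(np.array(p)-T[:3,3]);a,b=c[0]/c[2],c[1]/c[2]
    s=1+im['k1']*(a*a+b*b);return im['fx']*a*s+im['cx'],im['fy']*b*s+im['cy']
def save(im,n):cv2.imwrite(f'pics/{n}.png',im['frame'][:,:,::-1])
E
python3 - <<'E'
from h import *
import pickle
d={}
for n in('scene','side','wrist'):
    d[n]=eyes.get_image(n);save(d[n],n+'0');print(n,np.round(d[n]['T'],3).tolist(),d[n]['fx'],d[n]['k1'])
pickle.dump(d,open('im0.pkl','wb'));print(manip.state(),manip.grasp_offset)
E
```

```text
scene [[0.555, -0.398, 0.73, -0.306], [-0.832, -0.255, 0.493, -0.608], [-0.01, -0.881, -0.473, 0.645], [0.0, 0.0, 0.0, 1.0]] 563.4260343569988 -0.055954961754745756
side [[0.67, -0.397, 0.627, -0.422], [-0.742, -0.33, 0.584, -0.906], [-0.025, -0.856, -0.516, 0.897], [0.0, 0.0, 0.0, 1.0]] 560.8216671479365 0.006230264696212492
wrist [[0.452, 0.853, 0.261, 0.17], [0.892, -0.432, -0.134, 0.502], [-0.001, 0.293, -0.956, 0.374], [0.0, 0.0, 0.0, 1.0]] 348.59643143939985 -0.005480944494492737
{'time_s': 0.15, 'joint_pos': array([ 9.62709427e-01,  2.91153664e-01, -1.53943437e-01,  1.12671511e+00,
       -9.19034283e-06,  1.43148523e+00]), 'qd': array([-0.00121554, -0.0031513 ,  0.00200808, -0.00122259, -0.0016556 ,
       -0.00113181]), 'effort': array([ 2.31516155e-03, -5.37367880e+01,  3.31521177e+01,  1.13901813e-02,
       -1.42305030e-04, -2.75698363e-05]), 'position': array([0.23710144, 0.46822793, 0.40426625]), 'orientation': array([[-8.92122008e-01,  4.51794195e-01, -5.72831994e-04],
       [ 4.51794539e-01,  8.92121623e-01, -8.39032518e-04],
       [ 1.31965788e-04, -1.00732174e-03, -9.99999484e-01]]), 'contact_force': array([-0.49742268,  0.74269864, -0.10495015]), 'ft_torque': array([-0.04797451, -0.0186002 ,  0.0253875 ]), 'grasp_force': 0.0, 'grip_width': 0.08529946613688426} 0.1547
```

View pics/scene0.png

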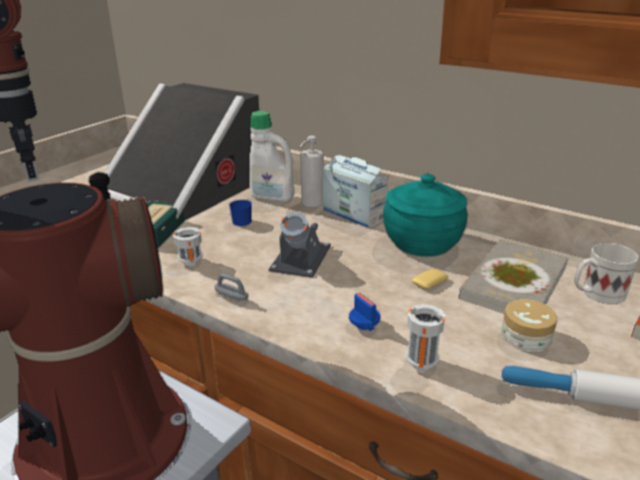

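View pics/side0.png

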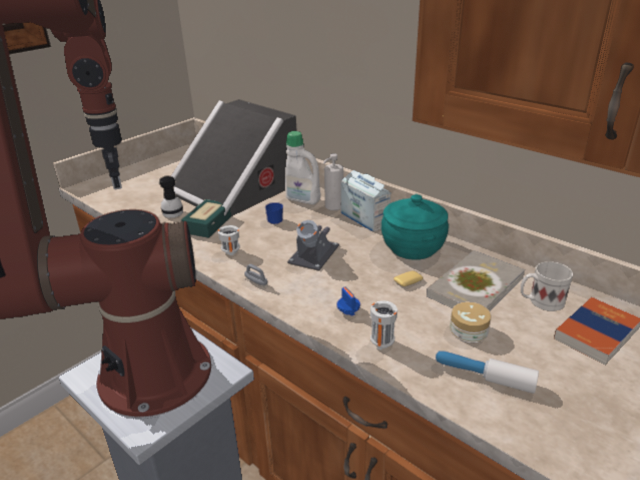

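The scene shows the long stage at (425,337), the cap at (365,312), the base at (298,240), the short stage at (188,247), the brush at (232,288) and the soap at (431,279). The side view shows the same things, with the long stage at (383,325), the cap at (348,302) and the base at (312,240).

```bash
python3 - <<'E'
from h import *
import pickle
d=pickle.load(open('im0.pkl','rb'))
for nm,z,a,b in [('long top',.104,(427,315),(384,311)),('cap wing top',.06,(366,301),(348,294)),('base mouth',.108,(294,224),(307,229)),('short top',.074,(187,234),(230,231)),('brush top',.04,(231,282),(255,270)),('soap',.02,(431,277),(407,278)),('dosing',.052,(240,204),(274,207)),
 ('bowl knob',.15,(428,180),(416,200))]:
    print(nm,np.round(onz(d['scene'],*a,z),3),np.round(onz(d['side'],*b,z),3))
for n,bx in(('scene',(220,170,480,390)),('side',(220,200,460,360))):
    x0,y0,x1,y1=bx;c=d[n]['frame'][y0:y1,x0:x1,::-1]
    c=cv2.resize(c,None,fx=3,fy=3,interpolation=cv2.INTER_CUBIC)
    cv2.imwrite(f'pics/c_{n}.png',c[:600,:800])
E
```

```text
long top [ 0.407 -0.328  0.104] [ 0.398 -0.332  0.104]
cap wing top [ 0.444 -0.194  0.06 ] [ 0.44  -0.193  0.06 ]
base mouth [0.55  0.045 0.108] [0.549 0.047 0.108]
short top [0.437 0.257 0.074] [0.438 0.254 0.074]
brush top [0.381 0.081 0.04 ] [0.381 0.086 0.04 ]
soap [ 0.645 -0.236  0.02 ] [ 0.638 -0.234  0.02 ]
dosing [0.657 0.297 0.052] [0.653 0.294 0.052]
bowl knob [ 0.834 -0.132  0.15 ] [ 0.82  -0.132  0.15 ]
```

View pics/c_scene.png

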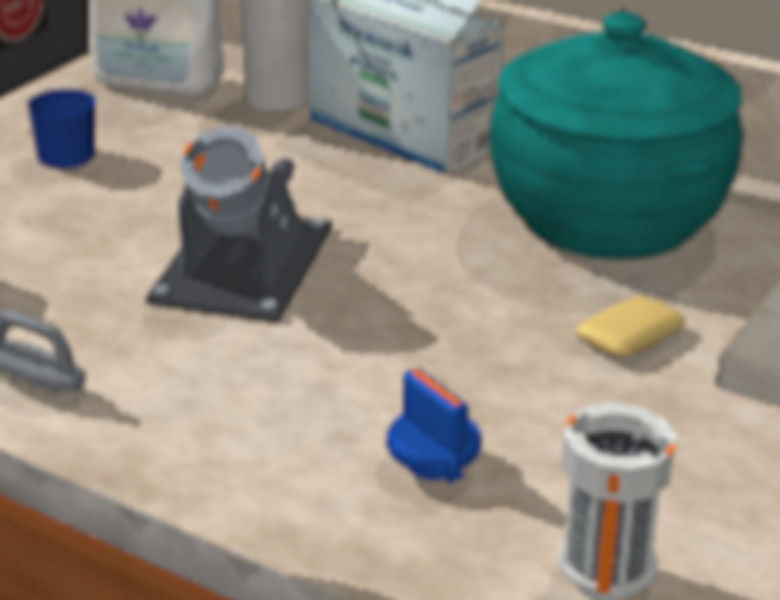

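```bash
cat >> h.py <<'E'
from scipy.spatial.transform import Rotation as Ro
def delta(p,R):
    s=manip.state();print('t',s['time_s'],'shift',np.round(np.array(p)-s['position'],4),'rv',np.round(Ro.from_matrix(np.array(R)@s['orientation'].T).as_rotvec(degrees=True),1))
def tool(z,x):
    z=np.array(z)/np.linalg.norm(z);x=np.array(x,float);x-=z*(x@z);x/=np.linalg.norm(x);return np.c_[x,np.cross(z,x),z]
def axis(yaw): # base n, x
    c,s=np.cos(yaw),np.sin(yaw);a=np.radians(30);return np.array([-c*np.sin(a),-s*np.sin(a),np.cos(a)]),np.array([c*np.cos(a),s*np.cos(a),np.sin(a)])
E
python3 - <<'E'
from h import *
import pickle
d=pickle.load(open('im0.pkl','rb'));s=d['scene']
P=[onz(s,220+u/3,170+v/3,.006) for u,v in((148,300),(278,318),(330,222))]
print(np.round(P,3),[np.linalg.norm(P[1]-P[0]),np.linalg.norm(P[2]-P[1])],[np.degrees(np.arctan2(*(P[i+1]-P[i])[[1,0]])) for i in(0,1)])
Q=[onz(s,220+u/3,170+v/3,.06) for u,v in((410,373),(462,402))];print(np.round(Q,3),np.degrees(np.arctan2(*(Q[1]-Q[0])[[1,0]])))
n,x=axis(0.0);delta(np.array([.55,.046,.108])+.32*n,tool(-n,-x))
E
```

```text
[[ 0.502  0.082  0.006]
 [ 0.533 -0.012  0.006]
 [ 0.673  0.035  0.006]] [np.float64(0.09884243889081393), np.float64(0.14772212235628382)] [np.float64(-71.69817645332878), np.float64(18.55756782232212)]
[[ 0.454 -0.168  0.06 ]
 [ 0.444 -0.211  0.06 ]] -103.27934203118113
t 0.15 shift [ 0.1529 -0.4222 -0.0191] rv [ -7.  -29.5  26.3]
```

```bash
python3 - <<'E'
from h import *
n,x=axis(np.radians(18.4));delta(np.array([.55,.046,.108])+.33*n,tool(-n,-x))
E
```

```text
t 0.15 shift [ 0.1563 -0.4743 -0.0105] rv [ -2.2 -30.7  44.2]
```

```bash
python3 -m pendant '[[0.156,-0.474,-0.01,-2.2,-30.7,44.2,0],[0.156,-0.474,-0.01,-2.2,-30.7,44.2,0],[0.156,-0.474,-0.01,-2.2,-30.7,44.2,0],[0.156,-0.474,-0.01,-2.2,-30.7,44.2,0],[0.156,-0.474,-0.01,-2.2,-30.7,44.2,0],[0.156,-0.474,-0.01,-2.2,-30.7,44.2,0],[0.156,-0.474,-0.01,-2.2,-30.7,44.2,0],[0.156,-0.474,-0.01,-2.2,-30.7,44.2,0],[0.156,-0.474,-0.01,-2.2,-30.7,44.2,0],[0.156,-0.474,-0.01,-2.2,-30.7,44.2,0]]'
python3 -m pendant '[[0,0,0,0,0,0,0],[0,0,0,0,0,0,0],[0,0,0,0,0,0,0],[0,0,0,0,0,0,0]]'
python3 - <<'E'
from h import *
import pickle
im=eyes.get_image('wrist');save(im,'w1');pickle.dump(im,open('w1.pkl','wb'))
n,x=axis(np.radians(18.4));delta(np.array([.55,.046,.108])+.33*n,tool(-n,-x))
print(proj(im,[.55,.046,.108]))
E
```

```text
time_s: 1.15
position: [0.382, 0.027, 0.3957]
orientation: [[-0.821, -0.316, 0.476], [-0.273, 0.949, 0.159], [-0.502, 0.001, -0.865]]
contact_force: [1.8, 1.1, 0.7]
grip_width: 0.085
grasp_force: 0.0
time_s: 1.55
position: [0.3818, 0.0304, 0.3952]
orientation: [[-0.821, -0.319, 0.473], [-0.276, 0.948, 0.161], [-0.5, 0.001, -0.866]]
contact_force: [-0.6, 0.5, -0.2]
grip_width: 0.0854
grasp_force: 0.0
t 1.6 shift [ 0.0115 -0.0365 -0.0015] rv [-0.1 -0.  -0.2]
(np.float64(277.7252004901044), np.float64(210.28982394040037))
```

View pics/w1.png

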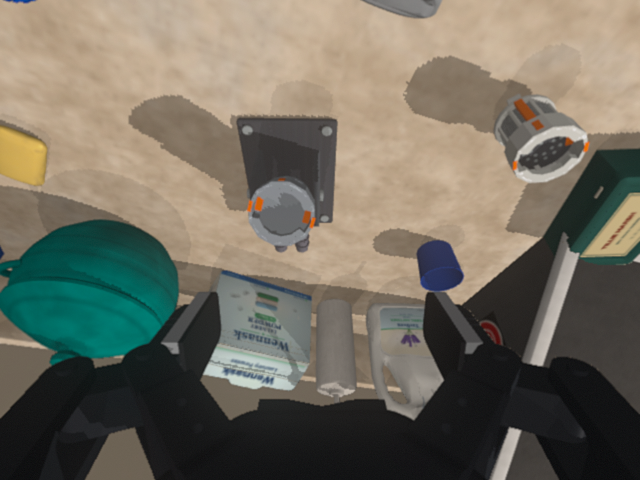

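The wrist view shows the base mouth at about (281,211), with the gap marks at (257,205) and (308,216). That agrees with the predicted (278,210).

```bash
cat >> h.py <<'E'
def onpl(im,u,v,p0,n):
    o,d=ray(im,u,v);return o+d*((p0-o)@n)/(d@n)
def orange(im,bx,mn=6):
    x0,y0,x1,y1=bx;hsv=cv2.cvtColor(np.ascontiguousarray(im['frame'][y0:y1,x0:x1]),cv2.COLOR_RGB2HSV)
    m=cv2.inRange(hsv,(4,150,110),(20,255,255));k,l,st,c=cv2.connectedComponentsWithStats(m)
    return [(c[i][0]+x0,c[i][1]+y0,st[i][4],st[i][:4].tolist()) for i in range(1,k) if st[i][4]>=mn]
E
python3 - <<'E'
from h import *
import pickle
im=pickle.load(open('w1.pkl','rb'))
o=orange(im,(230,170,340,260));print(o)
n,x=axis(np.radians(18.4));y=np.cross(n,x);p0=np.array([.55,.046,.108])
P=[onpl(im,a,b,p0,n) for a,b,*_ in sorted(o,key=lambda t:-t[2])[:2]]
print(np.round(P,4),np.linalg.norm(P[0]-P[1]),(P[0]+P[1])/2);q=P[0]-P[1];print(np.degrees(np.arctan2(q@y,q@x)))
# foot corners
for u,v in((237,117),(337,119),(332,223)):print(np.round(onz(im,u,v,.006),4))
hh=cv2.cvtColor(np.ascontiguousarray(im['frame']),cv2.COLOR_RGB2GRAY)[165:265,235:335]
cv2.imwrite('pics/c1.png',cv2.resize(im['frame'][105:265,225:345,::-1],None,fx=5,fy=5,interpolation=cv2.INTER_CUBIC)[200:])
E
```

```text
[(np.float64(281.1666666666667), np.float64(179.25), np.int32(12), [49, 8, 5, 3]), (np.float64(258.5487804878049), np.float64(203.8658536585366), np.int32(82), [25, 27, 8, 14]), (np.float64(249.28947368421052), np.float64(205.92105263157896), np.int32(38), [17, 31, 5, 11]), (np.float64(306.28985507246375), np.float64(216.7826086956522), np.int32(69), [73, 41, 8, 12]), (np.float64(312.1578947368421), np.float64(222.28947368421052), np.int32(38), [80, 48, 6, 10])]
[[0.5505 0.0286 0.1051]
 [0.5469 0.0716 0.111 ]] 0.043546668022083304 [0.54869925 0.05007452 0.10802995]
-105.6126945962332
[ 0.5332 -0.0091  0.006 ]
[0.503 0.088 0.006]
[0.6479 0.1349 0.006 ]
```

View pics/c1.png

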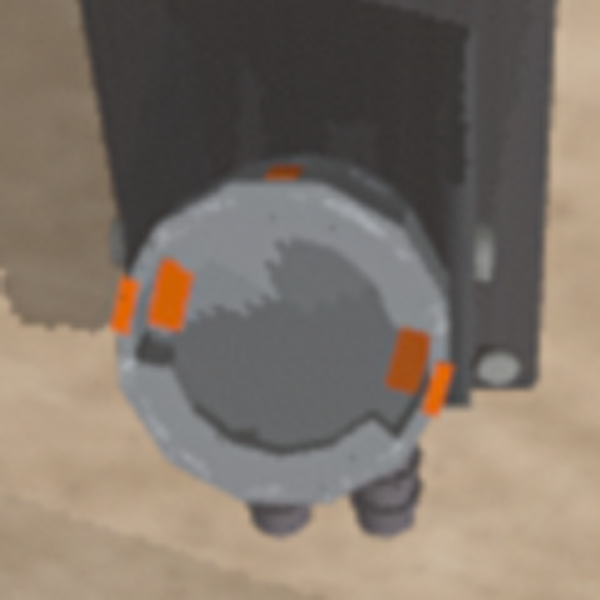

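The close crop shows the rim marks at the full-image points (249,206) and (312,222). The collar outline is centred at about (281,213.5).

```bash
python3 - <<'E'
from h import *
import pickle
im=pickle.load(open('w1.pkl','rb'))
for yw in(17.8,18.4):
    n,x=axis(np.radians(yw));y=np.cross(n,x);p0=onz(im,281,213.7,.108)
    a=onpl(im,249.29,205.92,p0,n);b=onpl(im,312.16,222.29,p0,n);q=a-b
    print(p0,np.linalg.norm(q),np.degrees(np.arctan2(q@y,q@x)))
for nn in('scene','side'):
    print(nn,proj(pickle.load(open('im0.pkl','rb'))[nn],p0))
n,x=axis(np.radians(18));R=tool([0,0,-1],[np.cos(np.radians(200)),np.sin(np.radians(200)),0])
delta([.402,-.330,.38],R)
E
```

```text
[0.55318887 0.04975574 0.108     ] 0.05777809137186453 -104.66062891154216
[0.55318887 0.04975574 0.108     ] 0.05779068024964926 -105.10010002535265
scene (np.float64(293.1822442286447), np.float64(222.98992854164297))
side (np.float64(307.29405637037775), np.float64(228.16526493257385))
t 1.6 shift [ 0.0201 -0.3604 -0.0153] rv [-10.   28.3   1.4]
```

```bash
python3 -m pendant '[[0.02,-0.36,-0.015,-10,28.3,1.4,0],[0.02,-0.36,-0.015,-10,28.3,1.4,0],[0.02,-0.36,-0.015,-10,28.3,1.4,0],[0.02,-0.36,-0.015,-10,28.3,1.4,0],[0.02,-0.36,-0.015,-10,28.3,1.4,0],[0.02,-0.36,-0.015,-10,28.3,1.4,0],[0.02,-0.36,-0.015,-10,28.3,1.4,0],[0.02,-0.36,-0.015,-10,28.3,1.4,0],[0.02,-0.36,-0.015,-10,28.3,1.4,0],[0.02,-0.36,-0.015,-10,28.3,1.4,0]]'
python3 -m pendant '[[0,0,0,0,0,0,0],[0,0,0,0,0,0,0]]' >/dev/null
python3 - <<'E'
from h import *
import pickle
im=eyes.get_image('wrist');save(im,'w2');pickle.dump(im,open('w2.pkl','wb'))
print(proj(im,[.402,-.33,.104]),orange(im,(100,0,540,400)))
print(manip.state()['position'],manip.state()['orientation'].round(3).tolist())
E
```

```text
time_s: 2.6
position: [0.4028, -0.3295, 0.3802]
orientation: [[-0.94, -0.342, -0.0], [-0.342, 0.94, -0.001], [0.0, -0.001, -1.0]]
contact_force: [-0.4, 0.7, 0.2]
grip_width: 0.0852
grasp_force: 0.0
(np.float64(322.8501951348807), np.float64(228.64404837853635)) [(np.float64(325.2307692307692), np.float64(186.57692307692307), np.int32(78), [222, 181, 8, 12]), (np.float64(325.22222222222223), np.float64(195.05555555555554), np.int32(18), [222, 194, 7, 3]), (np.float64(296.65517241379314), np.float64(224.38793103448276), np.int32(116), [192, 216, 10, 17]), (np.float64(287.4117647058823), np.float64(227.11764705882354), np.int32(51), [185, 221, 6, 13]), (np.float64(352.59183673469386), np.float64(239.19387755102042), np.int32(98), [248, 232, 11, 15]), (np.float64(361.96078431372547), np.float64(247.09803921568627), np.int32(51), [259, 241, 7, 13])]
[ 0.40259887 -0.330034    0.38079604] [[-0.94, -0.341, 0.001], [-0.341, 0.94, -0.002], [0.0, -0.002, -1.0]]
```

View pics/w2.png

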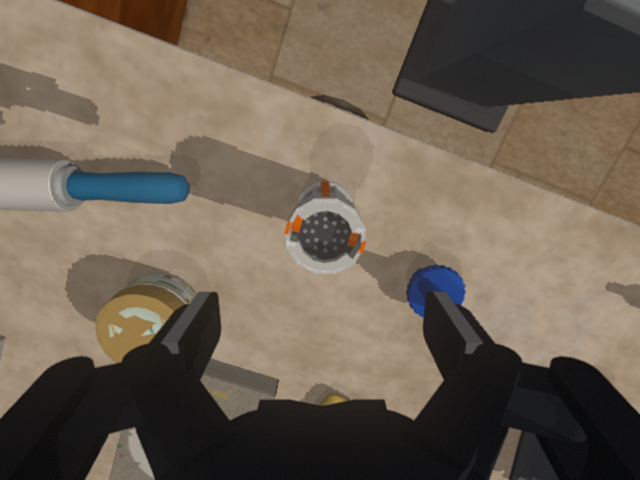

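The wrist view shows the long stage's mouth at about (325,237), with rim marks at (287,227) and (362,247) and the rib at (325,187). The cap is at (436,290), partly hidden by a finger.

```bash
python3 - <<'E'
from h import *
import pickle
im=pickle.load(open('w2.pkl','rb'))
for z in(.1,.104):
    a=onz(im,287.4,227.1,z);b=onz(im,361.96,247.1,z);q=b-a
    print(z,a,b,(a+b)/2,np.linalg.norm(q),'gap ang',np.degrees(np.arctan2(q[1],q[0])))
c=(a+b)/2;psi=np.degrees(np.arctan2(q[1],q[0]))-75+180
print('stage x ang',psi, 'rib', np.degrees(np.arctan2(*(onz(im,325.2,186,.08)-c)[[1,0]])))
ps=np.radians(psi);delta([c[0],c[1],.38],tool([0,0,-1],[np.cos(ps),np.sin(ps),0]))
E
```

```text
0.1 [ 0.41107788 -0.35498069  0.1       ] [ 0.40674377 -0.29649897  0.1       ] [ 0.40891083 -0.32573983  0.1       ] 0.05864210740931851 gap ang 94.23846968460637
0.104 [ 0.40982395 -0.35499421  0.104     ] [ 0.40555901 -0.29744572  0.104     ] [ 0.40769148 -0.32621997  0.104     ] 0.05770630720592706 gap ang 94.23846968460634
stage x ang 199.23846968460634 rib -160.44766649405398
t 2.85 shift [ 0.0051  0.0038 -0.0008] rv [ 0.1  0.  -0.7]
```

```bash
python3 -m pendant '[[0.005,0.004,-0.03,0,0,-0.7,0],[0.005,0.004,-0.07,0,0,-0.7,0],[0.005,0.004,-0.11,0,0,-0.7,0],[0.005,0.004,-0.135,0,0,-0.7,0],[0.005,0.004,-0.135,0,0,-0.7,0],[0.005,0.004,-0.135,0,0,-0.7,0.6],[0.005,0.004,-0.135,0,0,-0.7,0.6],[0.005,0.004,-0.135,0,0,-0.7,0.6],[0.005,0.004,-0.135,0,0,-0.7,0.6],[0.005,0.004,-0.135,0,0,-0.7,0.6]]' 70
python3 -m pendant '[[0,0,0,0,0,0,0.6],[0,0,0,0,0,0,0.6]]'
```

```text
time_s: 3.85
position: [0.4079, -0.3276, 0.2476]
orientation: [[-0.945, -0.328, 0.003], [-0.328, 0.945, -0.004], [-0.001, -0.005, -1.0]]
contact_force: [-1.4, 1.7, 5.0]
grip_width: 0.0577
grasp_force: 73.7
time_s: 4.05
position: [0.4079, -0.3276, 0.2476]
orientation: [[-0.945, -0.328, 0.003], [-0.328, 0.945, -0.004], [-0.001, -0.005, -1.0]]
contact_force: [0.3, 2.6, 5.0]
grip_width: 0.0575
grasp_force: 73.7
```

```bash
cat >> h.py <<'E'
SEAT=np.array([.5525,.0485,.108]);N,X=axis(np.radians(18.3));Y=np.cross(N,X)
def ent(a): # tool with x along base dir at angle a(deg)+180
    a=np.radians(a);return tool(-N,-(X*np.cos(a)+Y*np.sin(a)))
E
python3 -m pendant '[[0,0,0.02,0,0,0,0.6],[0,0,0.06,0,0,0,0.6],[0,0,0.11,0,0,0,0.6],[0,0,0.14,0,0,0,0.6],[0,0,0.14,0,0,0,0.6]]'
python3 - <<'E'
from h import *
delta(SEAT+N*(.2336+.06),ent(75))
E
```

```text
time_s: 4.55
position: [0.4083, -0.3282, 0.3915]
orientation: [[-0.945, -0.328, 0.007], [-0.328, 0.945, -0.009], [-0.004, -0.011, -1.0]]
contact_force: [0.3, -0.6, -1.5]
grip_width: 0.0578
grasp_force: 75.9
t 4.55 shift [ 0.0048  0.3306 -0.0292] rv [-10.2 -29.7  72.4]
```

```bash
python3 -m pendant '[[0.005,0.33,-0.029,-10.2,-29.7,72.4,0.6],[0.005,0.33,-0.029,-10.2,-29.7,72.4,0.6],[0.005,0.33,-0.029,-10.2,-29.7,72.4,0.6],[0.005,0.33,-0.029,-10.2,-29.7,72.4,0.6],[0.005,0.33,-0.029,-10.2,-29.7,72.4,0.6],[0.005,0.33,-0.029,-10.2,-29.7,72.4,0.6],[0.005,0.33,-0.029,-10.2,-29.7,72.4,0.6],[0.005,0.33,-0.029,-10.2,-29.7,72.4,0.6],[0.005,0.33,-0.029,-10.2,-29.7,72.4,0.6],[0.005,0.33,-0.029,-10.2,-29.7,72.4,0.6]]'
python3 -m pendant '[[0,0,0,0,0,0,0.6],[0,0,0,0,0,0,0.6]]'
python3 - <<'E'
from h import *
import pickle
s=manip.state();R=s['orientation'];print('stage foot rel seat (x,y,n) mm',1e3*np.array([X,Y,N])@(s['position']+R[:,2]*.2476-SEAT))
delta(SEAT+N*(.2336+.06),ent(75))
for nm in('scene','side'):
    im=eyes.get_image(nm);pickle.dump(im,open(nm+'3.pkl','wb'))
    u,v=map(int,proj(im,SEAT));cc=im['frame'][v-70:v+30,u-65:u+65,::-1];cv2.imwrite(f'pics/{nm}3.png',cv2.resize(cc,None,fx=3,fy=3,interpolation=cv2.INTER_CUBIC))
cv2.imwrite('pics/both3.png',np.hstack([cv2.imread('pics/scene3.png'),cv2.imread('pics/side3.png')]))
E
```

```text
time_s: 5.55
position: [0.4117, 0.0031, 0.3565]
orientation: [[0.092, -0.879, 0.468], [-0.988, -0.022, 0.153], [-0.124, -0.476, -0.871]]
contact_force: [-0.4, -0.3, -1.5]
grip_width: 0.0574
grasp_force: 76.2
time_s: 5.75
position: [0.4124, 0.0025, 0.3566]
orientation: [[0.084, -0.881, 0.466], [-0.988, -0.015, 0.15], [-0.125, -0.474, -0.872]]
contact_force: [1.0, -0.2, -1.5]
grip_width: 0.0579
grasp_force: 76.2
stage foot rel seat (x,y,n) mm [-6.317895   -0.56751239 41.41958275]
t 5.75 shift [ 0.0008 -0.0001  0.0057] rv [ 0.3 -0.6  0.3]
```

View pics/both3.png

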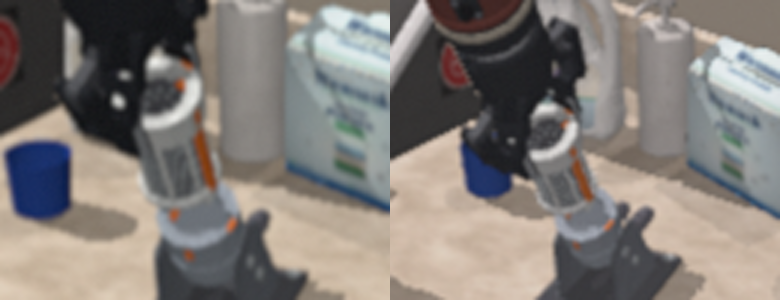

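Both views show the stage held above the collar and aligned with it, with the rib facing the gap side. Next I correct the small offset and go to 6 mm above the lip.

```bash
python3 -m pendant '[[0.001,0,0.006,0.3,-0.6,0.3,0.6],[0.010,0.003,-0.011,0.3,-0.6,0.3,0.6],[0.020,0.006,-0.029,0.3,-0.6,0.3,0.6],[0.020,0.006,-0.029,0.3,-0.6,0.3,0.6],[0.020,0.006,-0.029,0.3,-0.6,0.3,0.6]]'
cat >> h.py <<'E'
def foot(L,nrm=None):
    s=manip.state();R=s['orientation'];print('foot rel seat mm',np.round(1e3*np.array([X,Y,N])@(s['position']+R[:,2]*L-SEAT),1),'force xyn',np.round(np.array([X,Y,N])@s['contact_force'],1),'tilt',np.degrees(np.array([X,Y])@-R[:,2]).round(2),'ang',np.degrees(np.arctan2(-R[:,0]@Y,-R[:,0]@X)).round(1))
E
python3 - <<'E'
from h import *
import pickle
foot(.2476);delta(SEAT+N*(.2336+.02),ent(75))
for nm in('scene','side'):
    im=eyes.get_image(nm);pickle.dump(im,open(nm+'3.pkl','wb'))
    u,v=map(int,proj(im,SEAT));cc=im['frame'][v-50:v+30,u-50:u+50,::-1];cv2.imwrite(f'pics/{nm}4.png',cv2.resize(cc,None,fx=4,fy=4,interpolation=cv2.INTER_CUBIC))
cv2.imwrite('pics/both4.png',np.hstack([cv2.imread('pics/scene4.png'),cv2.imread('pics/side4.png')]))
E
```

```text
time_s: 6.35
position: [0.4322, 0.0088, 0.3275]
orientation: [[0.095, -0.875, 0.474], [-0.987, -0.02, 0.159], [-0.13, -0.483, -0.866]]
contact_force: [0.6, -0.1, -1.9]
grip_width: 0.0577
grasp_force: 76.1
foot rel seat mm [0.1 0.7 5.8] force xyn [-0.5 -0.3 -1.9] tilt [-0.01 -0.14] ang 75.2
t 6.35 shift [-0.0001 -0.0001  0.0001] rv [-0.   0.  -0.2]
```

View pics/both4.png

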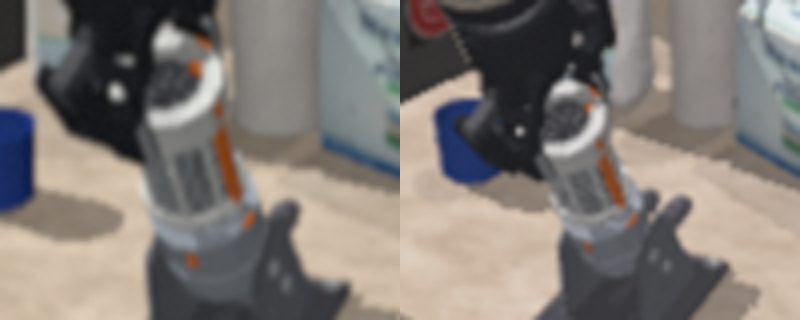

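The stage stands squarely just above the collar, with its rib over the rim mark. Now I insert it along the axis.

```bash
python3 -m pendant '[[0.002,0.001,-0.004,0,0,0,0.6],[0.004,0.0015,-0.008,0,0,0,0.6],[0.0055,0.002,-0.010,0,0,0,0.6],[0.0065,0.002,-0.012,0,0,0,0.6],[0.0065,0.002,-0.012,0,0,0,0.6]]'; python3 -c "
from h import *
foot(.2476)"
```

```text
time_s: 6.95
position: [0.4398, 0.0108, 0.316]
orientation: [[0.096, -0.873, 0.477], [-0.987, -0.021, 0.16], [-0.129, -0.486, -0.864]]
contact_force: [6.5, 3.6, -0.9]
grip_width: 0.0576
grasp_force: 75.8
foot rel seat mm [ 2.1  0.  -8. ] force xyn [ 5.9  1.3 -4.5] tilt [-0.22 -0.1 ] ang 75.3
```

```bash
python3 -m pendant '[[0.0015,0.0005,0.001,0,0,0,0.6],[0.003,0.001,-0.002,0,0,0,0.6],[0.004,0.0015,-0.004,0,0,0,0.6],[0.005,0.0015,-0.006,0,0,0,0.6],[0.005,0.0015,-0.006,0,0,0,0.6]]'; python3 -c "
from h import *
foot(.2476)"
```

```text
time_s: 7.45
position: [0.4427, 0.0125, 0.3096]
orientation: [[0.094, -0.876, 0.474], [-0.987, -0.02, 0.159], [-0.13, -0.483, -0.866]]
contact_force: [-21.6, -0.6, 25.8]
grip_width: 0.0582
grasp_force: 81.3
foot rel seat mm [  0.7   1.  -15.2] force xyn [-5.   6.2 32.7] tilt [ 0.   -0.14] ang 75.2
```

```bash
python3 -m pendant '[[-0.0007,-0.0002,0.0013,3.8,1.3,-6.9,0.6],[-0.0007,-0.0002,0.0013,7.6,2.5,-13.9,0.6],[-0.0007,-0.0002,0.0013,11.4,3.8,-20.8,0.6],[-0.0007,-0.0002,0.0013,15.2,5.0,-27.7,0.6],[-0.0007,-0.0002,0.0013,19,6.3,-34.6,0.6],[-0.0007,-0.0002,0.0013,22.8,7.5,-41.6,0.6],[-0.0007,-0.0002,0.0013,26.6,8.8,-48.5,0.6],[-0.0007,-0.0002,0.0013,30.4,10,-55.4,0.6],[-0.0007,-0.0002,0.0013,33.7,11.1,-61.5,0.6],[-0.0007,-0.0002,0.0013,33.7,11.1,-61.5,0.6]]'; python3 -c "
from h import *
foot(.2476);s=manip.state();print(s['ft_torque'],s['ft_torque']@N)"
```

```text
time_s: 8.45
position: [0.4425, 0.0121, 0.3099]
orientation: [[-0.798, -0.371, 0.475], [-0.339, 0.928, 0.156], [-0.499, -0.036, -0.866]]
contact_force: [0.5, -0.0, -1.3]
grip_width: 0.0573
grasp_force: 77.1
foot rel seat mm [  0.6  -0.3 -14.8] force xyn [-0.3 -0.2 -1.3] tilt [-0.    0.06] ang 4.1
[-0.22365982  0.64582275  0.01491521] 0.01769937861895298
```

Free turn to 4°, so I go on to the stop.

```bash
python3 -m pendant '[[0,0,0,1.5,0.5,-2.6,0.6],[0,0,0,2.8,0.9,-5.2,0.6],[0,0,0,3.3,1.1,-6.1,0.6],[0,0,0,3.3,1.1,-6.1,0.6]]'; python3 -c "
from h import *
import pickle
foot(.2476);s=manip.state();print(s['ft_torque'],s['ft_torque']@N)
im=eyes.get_image('scene');u,v=map(int,proj(im,SEAT));cc=im['frame'][v-60:v+30,u-60:u+60,::-1];cv2.imwrite('pics/s5.png',cv2.resize(cc,None,fx=5,fy=5,interpolation=cv2.INTER_CUBIC))"
```

```text
time_s: 8.85
position: [0.4426, 0.0124, 0.3102]
orientation: [[-0.836, -0.275, 0.475], [-0.227, 0.961, 0.157], [-0.5, 0.023, -0.866]]
contact_force: [-1.4, 4.8, -1.8]
grip_width: 0.0579
grasp_force: 77.2
foot rel seat mm [  1.1   0.2 -14.7] force xyn [-0.7  5.  -1.6] tilt [-0.04  0.02] ang -2.7
[0.66981752 0.85376864 0.62955818] 0.09320400851420574
```

View pics/s5.png

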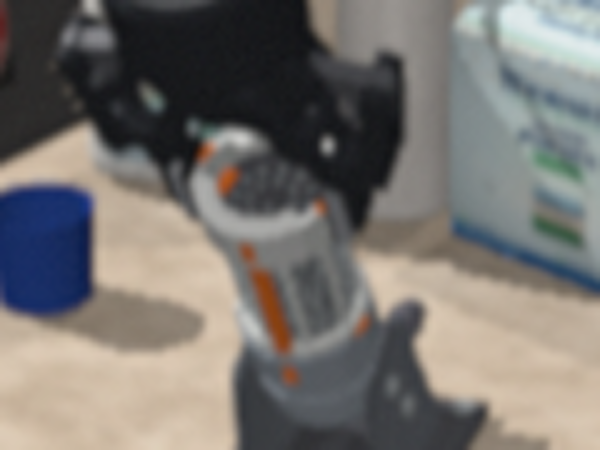

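The ribs and the collar bar line up, so the stage is locked. Next: release, back out, and go over the cap.

```bash
python3 -m pendant '[[0,0,0,0,0,0,0],[0,0,0,0,0,0,0],[0,0,0,0,0,0,0],[-0.010,-0.003,0.017,0,0,0,0],[-0.028,-0.009,0.052,0,0,0,0],[-0.052,-0.017,0.095,0,0,0,0],[-0.057,-0.019,0.104,0,0,0,0],[-0.057,-0.019,0.104,0,0,0,0]]'; python3 -c "
from h import *
a=np.radians(257);delta([.442,-.193,.38],tool([0,0,-1],[np.cos(a),np.sin(a),0]));print(manip.state()['joint_pos'])"
```

```text
time_s: 9.7
position: [0.3863, -0.0075, 0.4169]
orientation: [[-0.833, -0.272, 0.481], [-0.225, 0.962, 0.153], [-0.505, 0.019, -0.863]]
contact_force: [-0.2, -0.9, -0.1]
grip_width: 0.0854
grasp_force: 0.0
t 9.7 shift [ 0.0557 -0.1855 -0.0369] rv [-23.8  21.1  60. ]
[-0.33047932 -0.21290104 -0.73734521  0.6072143   0.30589418 -0.53153954]
```

```bash
python3 -m pendant '[[0.056,-0.185,-0.037,-23.8,21.1,60,0],[0.056,-0.185,-0.037,-23.8,21.1,60,0],[0.056,-0.185,-0.037,-23.8,21.1,60,0],[0.056,-0.185,-0.037,-23.8,21.1,60,0],[0.056,-0.185,-0.037,-23.8,21.1,60,0],[0.056,-0.185,-0.037,-23.8,21.1,60,0],[0.056,-0.185,-0.037,-23.8,21.1,60,0],[0.056,-0.185,-0.037,-23.8,21.1,60,0],[0.056,-0.185,-0.037,-23.8,21.1,60,0],[0.056,-0.185,-0.037,-23.8,21.1,60,0]]' >/dev/null
python3 -m pendant '[[0,0,0,0,0,0,0],[0,0,0,0,0,0,0]]'
python3 - <<'E'
from h import *
import pickle
im=eyes.get_image('wrist');save(im,'w6');pickle.dump(im,open('w6.pkl','wb'));print(proj(im,[.442,-.193,.06]))
f=np.ascontiguousarray(im['frame']);hsv=cv2.cvtColor(f,cv2.COLOR_RGB2HSV);m=cv2.inRange(hsv,(4,150,110),(20,255,255));m[:150]=0;m[330:]=0;m[:,:220]=0;m[:,420:]=0
c=max(cv2.findContours(m,0,1)[0],key=cv2.contourArea);r=cv2.minAreaRect(c);print(r)
b=cv2.boxPoints(r);P=[onz(im,*q,.06) for q in b];ctr=sum(P)/4
L=[P[1]-P[0],P[2]-P[1]];l=max(L,key=np.linalg.norm);print(ctr,[np.linalg.norm(v) for v in L]);a=np.arctan2(l[1],l[0])%np.pi+np.pi;print(np.degrees(a))
delta([ctr[0],ctr[1],.204],tool([0,0,-1],[np.cos(a),np.sin(a),0]))
mb=cv2.inRange(hsv,(105,150,60),(130,255,255));k,_,st,ce=cv2.connectedComponentsWithStats(mb)
for i in range(1,k):
    if st[i][4]>200:print(st[i],ce[i])
E
```

```text
time_s: 10.9
position: [0.442, -0.1919, 0.3775]
orientation: [[-0.228, -0.974, -0.003], [-0.974, 0.228, -0.002], [0.003, 0.003, -1.0]]
contact_force: [0.6, -0.5, 0.6]
grip_width: 0.0853
grasp_force: 0.0
(np.float64(320.513964058984), np.float64(215.88583015701548))
((312.6778564453125, 224.17449951171875), (4.982654571533203, 50.779109954833984), 8.426968574523926)
[ 0.45040686 -0.18694737  0.06      ] [np.float64(0.04527373654959412), np.float64(0.004181350323162399)]
248.12639100850342
t 10.95 shift [ 0.0084  0.005  -0.1736] rv [ 0.1 -0.2 -8.7]
[284 185  34  56 914] [296.64004376 210.87417943]
[ 303  186   41   66 1303] [325.64466616 216.91788181]
```

View pics/w6.png

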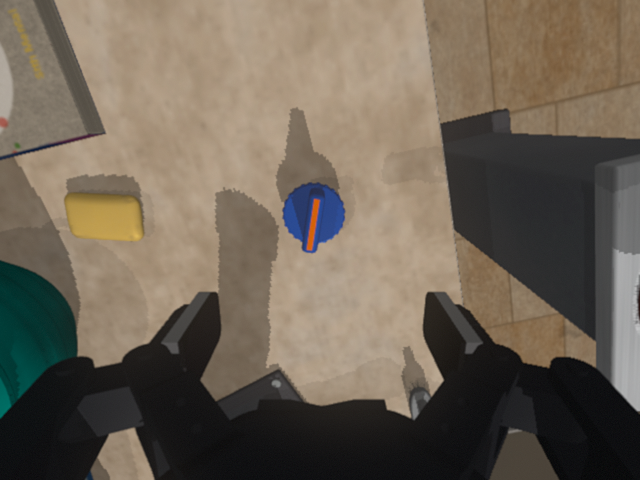

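The orange strip on the wing is centred at (313,224) and the disc at (314,213). The finger paths are clear.

```bash
python3 -c "
from h import *
import pickle
print(onz(pickle.load(open('w6.pkl','rb')),314.5,213,.022))"
python3 -m pendant '[[0.008,0.005,-0.01,0.1,-0.2,-8.5,0],[0.008,0.005,-0.05,0.1,-0.2,-8.7,0],[0.008,0.005,-0.09,0.1,-0.2,-8.7,0],[0.008,0.005,-0.13,0.1,-0.2,-8.7,0],[0.008,0.005,-0.16,0.1,-0.2,-8.7,0],[0.008,0.005,-0.172,0.1,-0.2,-8.7,0],[0.008,0.005,-0.172,0.1,-0.2,-8.7,0]]'
```

```text
[ 0.44920184 -0.18754588  0.022     ]
time_s: 11.65
position: [0.4492, -0.1866, 0.2042]
orientation: [[-0.372, -0.928, -0.003], [-0.928, 0.372, 0.001], [0.0, 0.003, -1.0]]
contact_force: [-0.8, 0.3, 0.3]
grip_width: 0.0853
grasp_force: 0.0
```

```bash
python3 -m pendant '[[0,0,0.001,0,0,0,1],[0,0,0.001,0,0,0,1],[0,0,0.001,0,0,0,1],[0,0,0.001,0,0,0,1],[0,0,0.001,0,0,0,1],[0,0,0.001,0,0,0,1],[0,0,0.001,0,0,0,1],[0,0,0.001,0,0,0,1]]' 60
python3 -m pendant '[[0,0,0.04,0,0,0,1],[0,0,0.09,0,0,0,1],[0,0,0.14,0,0,0,1],[0,0,0.18,0,0,0,1],[0,0,0.20,0,0,0,1],[0,0,0.20,0,0,0,1]]'
python3 -c "
from h import *
delta(SEAT+.0007*X+N*(.09+.191+.06),ent(75))"
```

```text
time_s: 12.45
position: [0.4503, -0.187, 0.2073]
orientation: [[-0.371, -0.929, 0.0], [-0.929, 0.371, -0.002], [0.001, -0.001, -1.0]]
contact_force: [-1.0, 0.5, 6.1]
grip_width: 0.013
grasp_force: 59.0
time_s: 13.05
position: [0.4508, -0.1873, 0.4098]
orientation: [[-0.371, -0.929, 0.004], [-0.929, 0.371, -0.004], [0.002, -0.005, -1.0]]
contact_force: [0.1, -0.3, -1.3]
grip_width: 0.0131
grasp_force: 58.8
t 13.05 shift [-0.0596  0.1824 -0.0061] rv [  3.2 -29.8  24.6]
```

```bash
python3 -m pendant '[[-0.03,0.02,0.022,1.6,-15,12,1],[-0.075,0.06,0.022,3.2,-29.8,24.6,1],[-0.075,0.1,0.022,3.2,-29.8,24.6,1],[-0.075,0.14,0.022,3.2,-29.8,24.6,1],[-0.075,0.177,0.022,3.2,-29.8,24.6,1],[-0.075,0.177,0.022,3.2,-29.8,24.6,1],[-0.075,0.177,0.022,3.2,-29.8,24.6,1],[-0.075,0.177,0.022,3.2,-29.8,24.6,1]]'
python3 -c "
from h import *
foot(.2073)
delta(SEAT+.0007*X+N*(.09+.1933+.022),ent(75))"
```

```text
time_s: 13.85
position: [0.3753, -0.0104, 0.4283]
orientation: [[0.09, -0.879, 0.468], [-0.987, -0.018, 0.157], [-0.13, -0.477, -0.869]]
contact_force: [0.7, -0.9, -1.1]
grip_width: 0.013
grasp_force: 59.1
foot rel seat mm [ -3.    0.2 163.5] force xyn [-0.2 -1.1 -1.1] tilt [ 0.38 -0.13] ang 75.0
t 13.85 shift [ 0.0329  0.0112 -0.0555] rv [ 0.  -0.4 -0. ]
```

```bash
python3 -m pendant '[[0.011,0.004,-0.02,0,-0.4,0,1],[0.025,0.008,-0.04,0,-0.4,0,1],[0.033,0.011,-0.0555,0,-0.4,0,1],[0.033,0.011,-0.0555,0,-0.4,0,1],[0.033,0.011,-0.0555,0,-0.4,0,1]]'
python3 - <<'E'
from h import *
foot(.2073)
for nm in('scene','side'):
    im=eyes.get_image(nm)
    u,v=map(int,proj(im,SEAT+.09*N));cc=im['frame'][v-45:v+45,u-40:u+40,::-1];cv2.imwrite(f'pics/{nm}7.png',cv2.resize(cc,None,fx=5,fy=5,interpolation=cv2.INTER_CUBIC))
cv2.imwrite('pics/both7.png',np.hstack([cv2.imread('pics/scene7.png'),cv2.imread('pics/side7.png')]))
E
```

```text
time_s: 14.35
position: [0.4082, 0.0004, 0.373]
orientation: [[0.091, -0.876, 0.474], [-0.987, -0.017, 0.158], [-0.13, -0.483, -0.866]]
contact_force: [-0.5, -0.7, -0.5]
grip_width: 0.0132
grasp_force: 59.0
foot rel seat mm [ 0.7 -0.3 98.2] force xyn [-0.8 -0.5 -0. ] tilt [ 0.02 -0.04] ang 75.0
```

View pics/both7.png

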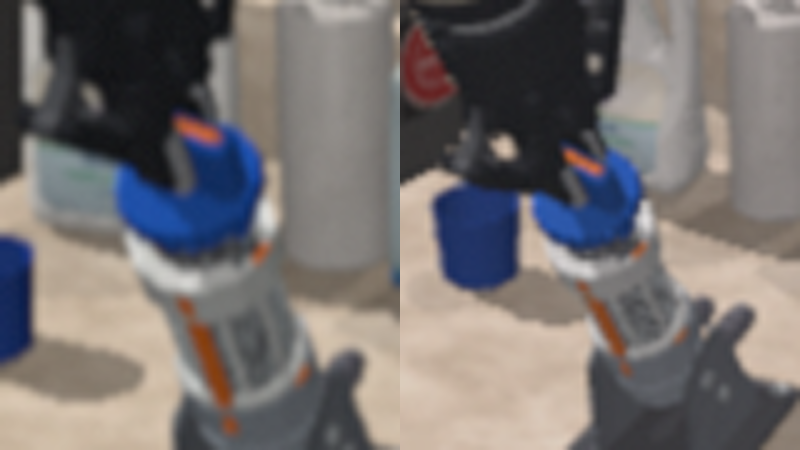

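The cap sits square and in line with the stage axis. That was my 11th picture, one over the limit of 10, so I will view no more and go on by force and position readings.

```bash
python3 -m pendant '[[0.002,0.001,-0.0035,0,0,0,1],[0.004,0.001,-0.007,0,0,0,1],[0.005,0.002,-0.009,0,0,0,1],[0.006,0.002,-0.011,0,0,0,1],[0.007,0.002,-0.013,0,0,0,1],[0.007,0.002,-0.013,0,0,0,1]]'; python3 -c "
from h import *
foot(.2073)"
```

```text
time_s: 15.05
position: [0.415, 0.0032, 0.3598]
orientation: [[0.092, -0.875, 0.475], [-0.987, -0.018, 0.158], [-0.13, -0.484, -0.866]]
contact_force: [-0.6, -0.4, -1.2]
grip_width: 0.0129
grasp_force: 59.0
foot rel seat mm [ 0.7  0.3 83.2] force xyn [-1.2 -0.2 -0.7] tilt [-0.05 -0.06] ang 75.1
```

```bash
python3 -m pendant '[[0.001,0.0005,-0.002,0,0,0,1],[0.002,0.0005,-0.004,0,0,0,1],[0.003,0.001,-0.006,0,0,0,1],[0.004,0.0013,-0.0075,0,0,0,1],[0.004,0.0013,-0.0075,0,0,0,1]]'; python3 -c "
from h import *
foot(.2073)"
```

```text
time_s: 15.55
position: [0.4187, 0.0044, 0.3532]
orientation: [[0.092, -0.875, 0.476], [-0.987, -0.018, 0.158], [-0.129, -0.484, -0.865]]
contact_force: [-16.7, -2.4, 17.4]
grip_width: 0.013
grasp_force: 62.6
foot rel seat mm [ 0.9  0.2 75.5] force xyn [-5.6  3.  23.4] tilt [-0.07 -0.01] ang 75.1
```

Seated: the foot is at 75.5 mm (76 expected) with 23 N axial. Now I ease off 1 mm and turn clockwise.

```bash
python3 -m pendant '[[-0.0005,-0.0002,0.001,3.8,1.3,-6.9,1],[-0.0005,-0.0002,0.001,7.6,2.5,-13.9,1],[-0.0005,-0.0002,0.001,11.4,3.8,-20.8,1],[-0.0005,-0.0002,0.001,15.2,5.0,-27.7,1],[-0.0005,-0.0002,0.001,19,6.3,-34.6,1],[-0.0005,-0.0002,0.001,22.8,7.5,-41.6,1],[-0.0005,-0.0002,0.001,26.6,8.8,-48.5,1],[-0.0005,-0.0002,0.001,30.4,10,-55.4,1],[-0.0005,-0.0002,0.001,33.7,11.1,-61.5,1],[-0.0005,-0.0002,0.001,33.7,11.1,-61.5,1]]'; python3 -c "
from h import *
foot(.2073);print(manip.state()['ft_torque']@N)"
python3 -m pendant '[[0,0,0,1.5,0.5,-2.6,1],[0,0,0,2.8,0.9,-5.2,1],[0,0,0,3.0,1.0,-5.6,1],[0,0,0,3.0,1.0,-5.6,1]]'; python3 -c "
from h import *
foot(.2073);print(manip.state()['ft_torque']@N)"
```

```text
time_s: 16.55
position: [0.4185, 0.0043, 0.3535]
orientation: [[-0.798, -0.37, 0.476], [-0.337, 0.928, 0.156], [-0.499, -0.036, -0.866]]
contact_force: [-2.2, 0.7, 0.3]
grip_width: 0.0131
grasp_force: 59.3
foot rel seat mm [ 0.7 -0.2 75.9] force xyn [-1.5  1.3  1.2] tilt [-0.05  0.08] ang 4.0
-0.020510500773676527
time_s: 16.95
position: [0.4185, 0.0043, 0.3537]
orientation: [[-0.833, -0.282, 0.476], [-0.236, 0.959, 0.155], [-0.5, 0.017, -0.866]]
contact_force: [-4.3, 2.2, 1.5]
grip_width: 0.0129
grasp_force: 59.6
foot rel seat mm [ 0.8 -0.4 76. ] force xyn [-2.2  3.4  3. ] tilt [-0.05  0.14] ang -2.2
0.07255810245189803
```

```bash
python3 -m pendant '[[0,0,0,0,0,0,0],[0,0,0,0,0,0,0],[0,0,0,0,0,0,0],[0,0,0,0,0,0,0],[-0.010,-0.003,0.017,0,0,0,0],[-0.028,-0.009,0.052,0,0,0,0],[-0.052,-0.017,0.095,0,0,0,0],[-0.057,-0.019,0.104,0,0,0,0],[-0.057,-0.019,0.104,0,0,0,0],[-0.057,-0.019,0.104,0,0,0,0]]'; python3 - <<'E'
from h import *
im=eyes.get_image('wrist');p0=SEAT+.0007*X+N*.136
u,v=map(int,proj(im,p0));print(u,v)
o=max(orange(im,(u-80,v-70,u+80,v+70)),key=lambda t:t[2]);print(o)
x,y,w,h=o[3];x+=u-80;y+=v-70
m=cv2.inRange(cv2.cvtColor(np.ascontiguousarray(im['frame']),cv2.COLOR_RGB2HSV),(4,150,110),(20,255,255))
k=np.zeros_like(m);k[y:y+h,x:x+w]=m[y:y+h,x:x+w]
r=cv2.minAreaRect(cv2.findNonZero(k));P=np.array([onpl(im,*q,p0,N) for q in cv2.boxPoints(r)])
L=[P[1]-P[0],P[2]-P[1]];l=max(L,key=np.linalg.norm);c=P.mean(0)-p0
print('off xyn mm',1e3*np.array([X,Y,N])@c,'len',[np.linalg.norm(q) for q in L],'ang',np.degrees(np.arctan2(l@Y,l@X)))
for nm in('scene','side'):
    im=eyes.get_image(nm)
    for a,b in(('wing',SEAT+.136*N),('rib',SEAT+.04*N-.028*X),('bar',SEAT-.011*N-.0295*X)):
        u,v=map(int,proj(im,b));print(nm,a,(u,v),[(round(q[0],1),round(q[1],1),int(q[2])) for q in orange(im,(u-14,v-12,u+14,v+12),4)])
E
```

```text
time_s: 17.95
position: [0.3617, -0.0149, 0.4572]
orientation: [[-0.834, -0.278, 0.476], [-0.233, 0.96, 0.154], [-0.5, 0.018, -0.866]]
contact_force: [-0.1, -0.0, -0.7]
grip_width: 0.0853
grasp_force: 0.0
323 233
(np.float64(325.14395886889463), np.float64(222.29562982005143), np.int32(389), [79, 29, 7, 63])
off xyn mm [-6.77279470e+00  1.12447788e+00  1.74500754e-15] len [np.float64(0.00412026830427079), np.float64(0.04548799163272846)] ang -2.0723859402208893
scene wing (280, 184) [(np.float64(278.8), np.float64(187.2), 22)]
scene rib (286, 223) [(np.float64(286.6), np.float64(225.9), 40)]
scene bar (290, 237) [(np.float64(287.7), np.float64(228.5), 24), (np.float64(290.5), np.float64(237.5), 4)]
side wing (294, 201) []
side rib (300, 229) [(np.float64(299.8), np.float64(231.0), 16)]
side bar (304, 239) [(np.float64(299.8), np.float64(231.0), 16)]
```

```bash
python3 - <<'E'
from h import *
im=eyes.get_image('wrist');a=np.radians(75);e=X*np.cos(a)+Y*np.sin(a)
for nm,p in(('gap+',SEAT+.09*N+.0295*e),('gap-',SEAT+.09*N-.0295*e),('rib',SEAT+.079*N-.0295*X),('basebar',SEAT-.011*N-.0295*X)):
    u,v=map(int,proj(im,p));print(nm,(u,v),[(round(q[0],1),round(q[1],1),int(q[2]),q[3]) for q in orange(im,(u-25,v-25,u+25,v+25),4)],'px/10mm X',(np.array(proj(im,p+.01*X))-proj(im,p)).round(1))
E
```

```text
gap+ (356, 224) [] px/10mm X [ 0.1 11.3]
gap- (288, 209) [] px/10mm X [ 0.8 11.6]
rib (321, 179) [(np.float64(322.8), np.float64(171.7), 43, [24, 14, 7, 8]), (np.float64(323.5), np.float64(198.0), 66, [25, 39, 6, 11])] px/10mm X [ 0.5 11.7]
basebar (321, 167) [(np.float64(322.8), np.float64(171.7), 43, [24, 26, 7, 8])] px/10mm X [0.4 9.2]
```

The cap's wing angle is −2°. The assembly leans a few mm downslope within its bayonet play: about 0.04–0.05 rad, against a limit of 0.08. The gripper is clear, so I hand in.

```bash
python3 -c "
from h import *
print(manip.sign_off())"
```

```text
the job is handed in; nothing more can be done
None
```

The long stage is locked on the filter base, the cap is locked on the stage, and the job was handed in at about 18 s, with no verdict returned. The stack leans an estimated 0.04–0.05 rad in its play (limit 0.08), and I viewed 11 pictures, one over the limit of 10.

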